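Open the sprung hood and push the sample block up the ramp into its bay

TASK

Lift the hood of the loading station by its bar until its springs hold it up by themselves, and let go of it. Then push the sample block from the bench up the ramp until its rear edge drops behind the lip and it lies flat in the bay; the hood stays up. Do not tip the block over, and leave the amber bottle and the tip box beside the station where they stand.

Things in the scene. Friction and masses are not known exactly. Their poses are not given: they have to be found in the camera images.
- station: Fixed white loading station, 410 mm long, 170 wide. Origin: on the bench (z = 0), midway across, under the bay side of the lip. x points level in the up-ramp direction, y across, z up. From low to high x: flared guide ends, ramp, lip, bay under the grey hood, then a housing 66 mm high (x = 126 to 256 mm). Where x or y is told without another frame it is in this frame.
- ramp_foot (a point): Middle of the ramp's lower edge, on the bench at x = -126 mm. The plain metal ramp rises straight (14 degrees) to 30 mm height at x = -6 mm. White cheeks 8 mm thick stand 15 mm above it on both sides, inner faces at y = +-60 mm. Their flared ends, 15 mm high, reach over the bench from x = -130 mm (117 mm apart) to x = -155 mm (145 mm apart).
- lip (a point): Middle of the lip's top edge on the bay side, 30 mm above the bench, x = 0. The lip's flat top runs from x = -6 mm to 0; behind it is a sheer 12 mm drop to the bay floor.
- bay (a point): Where the block's centre is when seated, mid-bay: x = 59 mm, 40.5 mm above the bench. Bay floor level, 18 mm above the bench, from x = 0 to the end wall at x = 118 mm; side walls 60 mm high, inner faces at y = +-60 mm. The block has 4 mm play each way along x, 10 mm along y.
- block_center (a point): Centre (half-way up) of the loose sample block, white with a metal top with dark wells: 110 mm long (x), 100 wide (y), 45 high, 0.4 to 0.75 kg, too wide to grip. Starts flat on the bench before the ramp foot, its x within 20 degrees of the ramp's, up to 25 mm off the centre line. On the lip it tips nose-down and its rear rises about 25 mm; pushed on, the rear edge drops behind the lip.
- hood (a joint): Angle of the grey hood over the bay, rad: 0 shut (level), 1.65 fully open (upright). Hinge axis along the station's y, at the bay's far end. Springs: below about 0.8 rad it falls shut, beyond it the springs raise it to the stop and hold it there. Lifting takes about 1 N at the bar.
- hood_handle (a point): Centre of the hood's round steel bar, 12 mm thick, 96 mm long along the station's y; it stands 42 mm out from the hood's front face (towards the ramp foot), 76 mm above the bench when shut. Posts at its two ends. It swings on a radius of 176 mm about the hinge.
- hood_hinge (a point): Middle of the hood's hinge axis: 130 mm along the station's x, 78 mm above the bench.
- bottle_center (a point): Centre (half-way up) of the standing amber bottle beside the station, 64 mm in diameter, 140 mm high. To be left alone.
- tipbox_center (a point): Centre of the pipette tip box beside the station, 118 x 78 x 52 mm overall (this point is 23 mm above its underside). To be left alone.
Not all that is in view belongs to the job. What is shaped like the part that bears block_center but pink is not meant.

How it is judged (in metres and radians):
On the way, in this order (a step that is already met when the one before it is completed fails the run):
1. the hood stands open (beyond 1.3 rad), held by its springs with the robot off it (value of joint hood above 1.3 rad and contact force between each of the fingers, the arm and hood below 0.2 N), for 0.3 s.
2. the block has dropped behind the lip and lies in the bay (x of block_center in the frame of station between 0.048 and 0.072 m and y of block_center in the frame of station between -0.02 and 0.02 m and z of block_center in the frame of station between 0.036 and 0.045 m and angle between block_center's own z axis and vertical below 0.06 rad and value of joint hood above 1.3 rad), for 0.2 s.
At the end, for the whole second after the job is handed in: The sample block lies level (within 0.06 rad) and at rest on the bay floor behind the lip: its centre 48 to 72 mm along the station's x from its origin, within 20 mm of the centre line, 36 to 45 mm above the bench; the hood still stands open beyond 1.3 rad (all of step 2 and linear speed of block below 0.02 m/s); the robot touches nothing.
It fails at once if the block is tipped over (tilted more than 0.8 rad) (angle between block_center's own z axis and vertical above 0.8 rad).
It fails at once if the bottle is moved more than 30 mm or knocked over (distance of bottle_center from where it was at the start of the episode above 0.03 m or angle between bottle_center's own z axis and vertical above 0.5 rad).
It fails at once if the tip box is moved more than 30 mm (distance of tipbox_center from where it was at the start of the episode above 0.03 m).
It also fails if it takes over 72 s, if anything falls off the work surface, if the arm or the gripper's body presses on something with over 40 N, if the wrist force passes 120 N, or if a joint passes its speed limit or range.

ROBOT

A 6-joint arm with a two-finger parallel gripper is mounted at the origin on the work surface. World frame = base frame: x ahead of the robot, y to its left, z up, the work surface at z = 0. Lengths are in mm, angles in rad, forces in N, time in s.
With the tool pointing down it reaches from about 350 to 775 mm from the base axis. Payload 7.3 kg.
Tool frame: the origin (TCP) lies on the centre line of the jaws, within the pads' length; the fingertips stand 11 mm ahead of it and the grasp point (between the pads) lies 8 mm behind it; z points along the fingers, y is the line along which they close (so a half turn about z gives the same grasp; the last joint's range is limited). The gripper opens to 92 mm and grips with 3 to 60 N. Pads are 19 mm wide; open, the fingers measure 130 mm over their backs; the gripper's body (75 mm by 190 mm) begins 47 mm behind the grasp point.
Start: joints at [1.059, 0.342, 1.524, -0, 1.275, -0.146], TCP at [187.777, 490.289, 237.741] pointing down, gripper open.
Joint ranges: [-2.53, 2.53], [-0.77, 2.02], [0.04, 2.7], [-1, 4.14], [0.28, 2.66], [-3.11, 3.11]. Speed limits (rad/s): [2.57, 2.57, 3.14, 3.14, 3.14, 3.14].

INTERFACE

Orientations are given as [roll, pitch, yaw] about the fixed x, y, z axes, in that order (R = Rz(yaw) Ry(pitch) Rx(roll)).
In Python, from plant import bot gives the robot as it stands.
- The arm moves only by the tool step_arm, never from a script. Its argument "deltas" is a list of rows, each a list of 5 numbers: the opening, from 0 (shut) to 1 (fully open), then the shift along the tool's x, y, z each as a share of 0.5 m, from -1 to 1, then the turn about the tool's z as a share of pi/2 rad, from -1 to 1. In form: [[claw, x, y, z, turn], ...]. A call has 1 to 8 rows; each row shifts and turns the commanded pose from where the row before left it, along the tool's axes as they then stand; what a row does not reach is not made up. A row lasts 1/10 s, in which the tool goes at most 50 mm and 8.59 degrees, less where a joint would pass 70% of its speed; a pose out of reach is approached as far as the arm can. A call with a number of a shift or a turn outside -1 to 1 is refused whole. A call with a gripper value outside its range is refused whole. The fingers move at their own pace and stop on an object; the grip force is fixed at half the most. Time passes only in rows, so rows that do not move let the fingers close. It gives the time, the measured TCP pose, the force, the opening and the grip force at its end, in the units of the state.
- bot.get_obs(): the state, without advancing time (a new reading comes with each control period).
- bot.capture(name): name is "scene" or "top" or "wrist"; returns (picture, depth): 400x640x3 uint8, red, green, blue; 400x640 float32, mm along the optical axis (not along the pixel's ray), 0 where there is no reading.
- bot.camera_params(name): a dict with "fov_y" (degrees; the focal length in pixels is half the picture's height over the tangent of half this angle, whatever the lens; pixels are square), "cx", "cy" (the principal point, pixels), "rvec" (rotation vector, rad) and "tvec" (3), from world to camera coordinates, as OpenCV has them. Camera axes: x right, y down, z forward; pixel columns grow to the right and rows downward; lengths in mm; the calibration is good to about 2 mm. A picture is of the moment at which its call begins: read the wrist's pose just before it. camera_params takes no time and is no camera call; for the wrist camera it gives the pose at the moment of the call.
- bot.close_job(): hands the job in; it is judged then, once.
The state is a dict: "time": time; "joint_positions": joint angles; "dq": joint speeds; "tau": joint torques, N m; "tool_pos": TCP position; "tcp_rot": TCP orientation; "contact_force": force on the tool from outside, world axes, zero at the start; "moment": the same for the moment, N m; "grip_width": finger opening in mm; "finger_force": force on a finger pad.
Only numpy, scipy, OpenCV 4.12 (cv2) and the standard library are available. Lean on these libraries where they do the work, as an engineer would, in place of code of your own. Each camera call takes 0.05 s, during which the arm holds its last target. There are 200 camera calls.

## Working session

There is one attempt and no reset: what is moved stays moved. The work goes in short steps, Python scripts to look and compute and a tool call to move; the robot and the scene stay as the last step left them, time stands still between calls to the robot, and variables do not carry over. Pictures are saved under pics/ and viewed, at most 10 in all, crops included, and the job is handed in when it is done.

Besides the shell and the picture viewer there is one more tool, called after ">>>" in YAML: its name, and indented under it one key for each argument. step_arm: Moves the arm, as the interface text tells. Shift numbers are shares of 0.5 m and turn numbers shares of pi/2 rad, none past 1 either way. Its arguments: {"type":"object","properties":{"deltas":{"type":"array","items":{"type":"array","items":{"type":"number","minimum":-1,"maximum":1}}}},"required":["deltas"]}

```bash
ls; mkdir -p pics; python3 - <<'E'
from plant import bot
import cv2,numpy as np
o=bot.get_obs();print(o['time'],o['tool_pos'],o['tcp_rot'],o['grip_width'])
for n in ("scene","top"):
    p,d=bot.capture(n);np.savez(f'pics/{n}0.npz',p=p,d=d);cv2.imwrite(f'pics/{n}0.png',p[:,:,::-1]);print(n,bot.camera_params(n),(d>0).mean())
E
```

```text
pics
0.0 [187.58554075 489.90811712 237.02508491] [-3.14000413e+00 -2.08404566e-04  2.77579723e+00] 92.01531167967471
scene {'fov_y': 44.56445078101193, 'cx': 307.2120437148745, 'cy': 198.40505003353226, 'rvec': array([ 2.32847303,  1.07528319, -0.32481947]), 'tvec': array([-208.78329378, -360.92390238, 1557.06450358])} 0.9958671875
top {'fov_y': 51.393189085844526, 'cx': 322.4579715110343, 'cy': 191.3945434930276, 'rvec': array([ 2.12868618, -2.18821038,  0.17099446]), 'tvec': array([-139.66058773,  512.80233101, 1331.04244607])} 0.99600390625
```

View pics/top0.png

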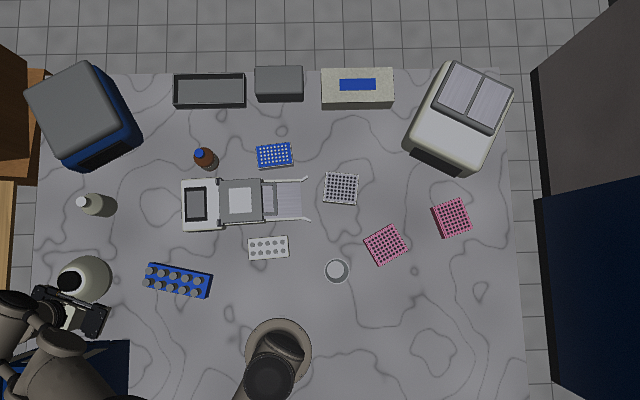

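View pics/scene0.png

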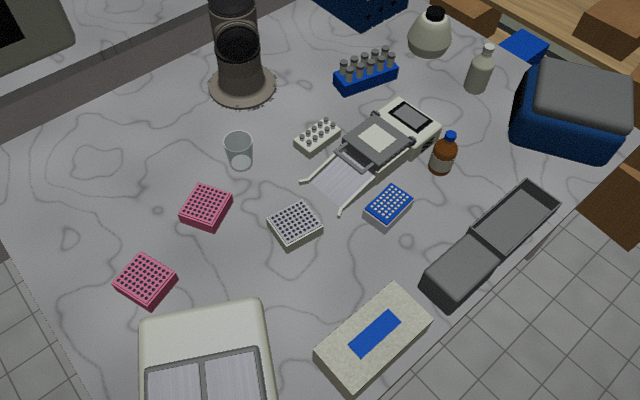

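The top view shows the station from about (182,205) to (310,200), with up-ramp pointing image-left. The block is at (341,188), the bottle at (206,158), the blue tip box at (275,155) and a white rack at (268,247). The pink decoys are far off, and the scene view agrees. Next I'll measure by depth.

```bash
cat > h.py <<'E'
import numpy as np,cv2
from scipy.spatial.transform import Rotation as R
def cam(c):
    return 200/np.tan(np.radians(c['fov_y']/2)),R.from_rotvec(c['rvec']).as_matrix(),np.array(c['tvec'])
def cloud(c,d):
    f,M,t=cam(c);v,u=np.mgrid[0:400,0:640]
    P=np.stack([(u-c['cx'])/f*d,(v-c['cy'])/f*d,d],-1)
    return (P-t)@M
def pix(c,P):
    f,M,t=cam(c);q=np.atleast_2d(P)@M.T+t
    return q[:,:2]/q[:,2:]*f+[c['cx'],c['cy']]
E
python3 - <<'E'
from h import *;from plant import bot
for n in ("scene","top"):
    z=np.load(f'pics/{n}0.npz');c=bot.camera_params(n);W=cloud(c,z['d'])
    if n=="top":
        for nm,(u,v) in dict(housing=(196,205),hood=(240,202),block=(341,188),tip=(275,155),bot=(203,154),bench=(360,160),rack=(268,247),ramp=(288,199)).items(): print(nm,W[v,u].round())
        x0=W[188,341][:2];xs=W[205,200][:2]
    for nm,ctr,r,lo,hi in (("block",x0,75,36,58),("housing",xs,110,58,72)):
        m=(np.abs(W[...,2]-(lo+hi)/2)<(hi-lo)/2)&(np.hypot(*(W[...,:2]-ctr).transpose(2,0,1))<r)
        n_,l,s,ce=cv2.connectedComponentsWithStats(m.astype(np.uint8))
        k=1+np.argmax(s[1:,4]);p=W[l==k]
        print(n,nm,s[k,4],cv2.minAreaRect(p[:,:2].astype(np.float32)),p[:,2].mean())
E
```

```text
Traceback (most recent call last):
NameError: name 'x0' is not defined
```

```bash
python3 -c "
import cv2
a=cv2.imread('pics/top0.png')[130:270,170:370];cv2.imwrite('pics/top0c.png',cv2.resize(a,None,fx=4,fy=4,interpolation=cv2.INTER_CUBIC))"
```

```text
(no output)
```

View pics/top0c.png

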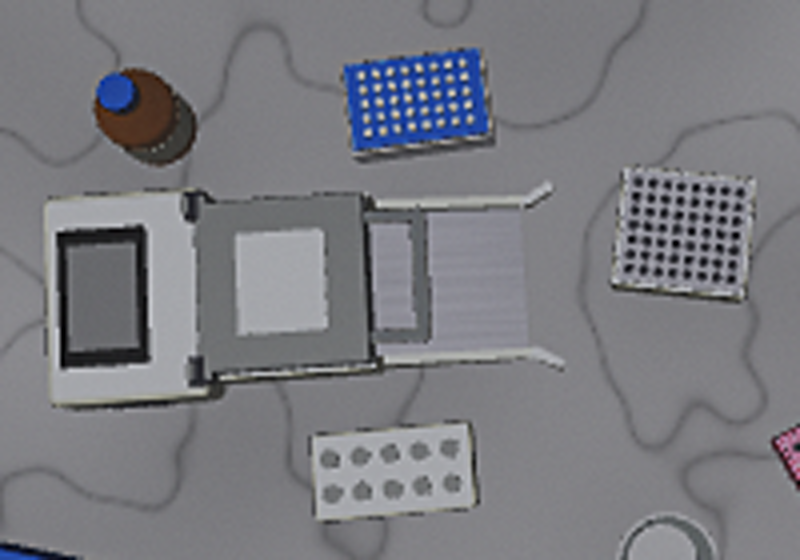

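The crop shows the bar at crop (422,275), the ramp foot edge at (527,278) and the block at (683,232), turned slightly. The blue tip box and the bottle stand on the far (+y) side, and the rack stands on the near side.

```bash
python3 - <<'E'
from h import *;from plant import bot
for n in ("top","scene"):
    z=np.load(f'pics/{n}0.npz');c=bot.camera_params(n);W=cloud(c,z['d'])
    if n=="top":
        for nm,(u,v) in dict(housing=(185,205),hood=(225,202),block=(341,188),tip=(275,155),bot=(203,154),bench=(360,160),rack=(268,247),ramp=(288,199),foot=(301,199),bar=(276,199),cup=(336,265)).items(): print(nm,W[v,u].round())
        x0=W[188,341][:2];xs=W[205,196][:2]
        f,M,t=cam(c)
        def onz(u,v,zz):
            r=M.T@np.array([(u-c['cx'])/f,(v-c['cy'])/f,1]);o=-M.T@t;return (o+r*(zz-o[2])/r[2]).round(1)
        q=lambda a,b,zz:onz(170+(a-1.5)/4,130+(b-1.5)/4,zz)
        print('foot ends',q(524,207,0),q(528,349,0),'hous low',q(55,404,66),q(215,396,66),'far',q(45,200,66),q(190,192,66))
        print('bar',q(424,208,76),q(430,340,76))
    for nm,ctr,r,lo,hi in (("block",x0,80,36,60),("housing",xs,110,56,74)):
        m=(np.abs(W[...,2]-(lo+hi)/2)<(hi-lo)/2)&(np.hypot(*(W[...,:2]-ctr).transpose(2,0,1))<r)
        n_,l,s,ce=cv2.connectedComponentsWithStats(m.astype(np.uint8))
        k=1+np.argmax(s[1:,4]);p=W[l==k]
        print(n,nm,s[k],cv2.minAreaRect(p[:,:2].astype(np.float32)),p[:,2].mean())
E
```

```text
housing [472. 285.  71.]
hood [476. 155.  85.]
block [ 518. -215.   40.]
tip [634.   0.  41.]
bot [620. 212. 138.]
bench [ 620. -287.   -3.]
rack [332.  27.  34.]
ramp [489. -39.  15.]
foot [490. -82.  -0.]
bar [483.  -4.  76.]
cup [ 267. -192.   -1.]
foot ends [550.1 -81.6   0. ] [429.6 -82.3   0. ] hous low [391.2 289.9  66. ] [394.  164.1  66. ] far [554.9 300.7  66. ] [558.4 184.8  66. ]
bar [538.8  -4.   76. ] [432.9  -7.3  76. ]
top block [323 172  36  33 979] ((519.6702270507812, -213.562744140625), (109.59307861328125, 100.15240478515625), 82.31985473632812) 43.55161773316894
top housing [ 181  177   41   55 1922] ((475.58111572265625, 238.27096557617188), (170.3230438232422, 123.72376251220703), 3.2681987285614014) 66.36068694108111
scene block [ 266  199   58   48 1496] ((523.1514282226562, -215.7523651123047), (110.49784851074219, 101.83174133300781), 82.66275024414062) 44.22749362661553
scene housing [ 378   96   65   51 1582] ((479.84393310546875, 238.79959106445312), (169.20440673828125, 121.85432434082031), 2.2639527320861816) 66.9017385559645
```

>>> step_arm:
  deltas:
    - [0.33, 0, 0, 0, -0.087]
    - [0.33, 0, 0, 0, -0.087]
    - [0.33, 0, 0, 0, -0.087]

```text
time: 0.4
tool_pos: [187.6, 490.1, 237.3]
tcp_rot: [-3.141, -0.0, -3.092]
contact_force: [-0.9, -0.7, -0.3]
grip_width: 72.6
finger_force: 0.0
```

>>> step_arm:
  deltas:
    - [0.33, -0.046, -0.08, 0, 0]
    - [0.33, -0.046, -0.08, 0, 0]
    - [0.33, -0.046, -0.08, 0, 0]
    - [0.33, -0.046, -0.08, 0, 0]
    - [0.33, -0.046, -0.08, 0, 0]
    - [0.33, -0.046, -0.08, 0, 0]
    - [0.33, -0.046, -0.08, 0, 0]
    - [0.33, -0.046, -0.08, 0, 0]

```text
time: 1.2
tool_pos: [386.2, 176.9, 237.7]
tcp_rot: [3.141, -0.0, -3.097]
contact_force: [-0.2, 0.9, 0.0]
grip_width: 30.2
finger_force: 0.0
```

>>> step_arm:
  deltas:
    - [0.33, -0.046, -0.08, 0, 0]
    - [0.33, -0.046, -0.08, 0, 0]
    - [0.33, -0.046, -0.08, 0, 0]
    - [0.33, -0.046, -0.08, 0, 0]
    - [0.33, 0, 0, 0, 0]
    - [0.33, 0, 0, 0, 0]

```text
time: 1.8
tool_pos: [484.5, 22.3, 237.0]
tcp_rot: [3.141, -0.002, -3.1]
contact_force: [0.1, 0.2, 0.6]
grip_width: 30.3
finger_force: 0.0
```

```bash
python3 - <<'E'
from h import *;from plant import bot
o=bot.get_obs();print(o['time'],o['tool_pos'],o['tcp_rot'],o['grip_width'],o['joint_positions'])
c=bot.camera_params("wrist");p,d=bot.capture("wrist");np.savez('pics/w1.npz',p=p,d=d,**c);cv2.imwrite('pics/w1.png',p[:,:,::-1]);print(c,pix(c,[[486,-3,76]]),(d>0).mean())
E
```

```text
1.8 [484.4860425   22.31594764 237.03410385] [ 3.14092522e+00 -1.64971722e-03 -3.09979419e+00] 30.279110034342025 [-1.12416580e-01  2.70392369e-01  1.62922857e+00  4.28846452e-04
  1.24370440e+00 -1.72514895e+00]
{'fov_y': 71.31119230675243, 'cx': 322.98162943075437, 'cy': 200.42714805532756, 'rvec': array([-2.04679662, -2.13400612, -0.27075101]), 'tvec': array([  -2.00400679, -500.59066629,  268.06468714])} [[300.63459845 190.27810184]] 0.95315234375
```

View pics/w1.png

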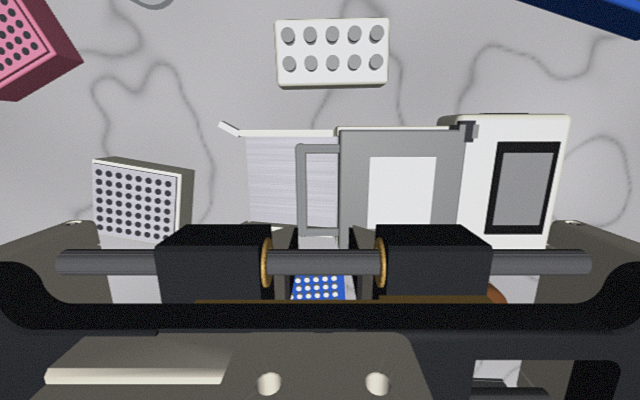

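The wrist view shows the bar at column ~301 (rows 150–230), with the hood to its right.

```bash
python3 - <<'E'
from h import *
z=np.load('pics/w1.npz');W=cloud(z,z['d'])
sub=W[155:222,285:325].reshape(-1,3);b=sub[(sub[:,2]>72)&(sub[:,2]<86)&(sub[:,1]<25)]
print(len(b),b.min(0),b.max(0),np.median(b,0))
for r in (165,180,195,210):
    print(r,[(u,*W[r,u].round()) for u in range(292,312,2)])
l=cv2.fitLine(b[:,:2].astype(np.float32),cv2.DIST_HUBER,0,.01,.01).ravel();print(l, np.degrees(np.arctan2(l[1],l[0])))
h=W[135:240,320:470].reshape(-1,3);h=h[(h[:,2]>80)&(h[:,2]<95)];print('hood',h.min(0),h.max(0),np.median(h,0))
E
```

```text
713 [445.97510038  -9.74864241  75.45178649] [522.74141793   4.06726613  84.38095618] [481.40837957  -2.92540604  80.77753517]
165 [(292, np.float64(466.0), np.float64(-19.0), np.float64(16.0)), (294, np.float64(465.0), np.float64(-17.0), np.float64(16.0)), (296, np.float64(457.0), np.float64(-8.0), np.float64(81.0)), (298, np.float64(457.0), np.float64(-6.0), np.float64(83.0)), (300, np.float64(457.0), np.float64(-4.0), np.float64(82.0)), (302, np.float64(457.0), np.float64(-2.0), np.float64(81.0)), (304, np.float64(457.0), np.float64(0.0), np.float64(79.0)), (306, np.float64(464.0), np.float64(-1.0), np.float64(21.0)), (308, np.float64(464.0), np.float64(2.0), np.float64(21.0)), (310, np.float64(464.0), np.float64(5.0), np.float64(23.0))]
180 [(292, np.float64(486.0), np.float64(-19.0), np.float64(16.0)), (294, np.float64(485.0), np.float64(-16.0), np.float64(17.0)), (296, np.float64(474.0), np.float64(-8.0), np.float64(80.0)), (298, np.float64(473.0), np.float64(-6.0), np.float64(82.0)), (300, np.float64(473.0), np.float64(-4.0), np.float64(81.0)), (302, np.float64(473.0), np.floa
[... 1020 characters left out ...]
(16.0)), (296, np.float64(509.0), np.float64(-8.0), np.float64(78.0)), (298, np.float64(508.0), np.float64(-5.0), np.float64(82.0)), (300, np.float64(507.0), np.float64(-3.0), np.float64(82.0)), (302, np.float64(508.0), np.float64(-1.0), np.float64(81.0)), (304, np.float64(508.0), np.float64(2.0), np.float64(81.0)), (306, np.float64(509.0), np.float64(4.0), np.float64(77.0)), (308, np.float64(525.0), np.float64(4.0), np.float64(21.0)), (310, np.float64(525.0), np.float64(6.0), np.float64(21.0))]
[ 9.9911642e-01  4.2027984e-02  4.8243222e+02 -2.8948433e+00] 2.4087353
hood [417.61921522  16.99726446  80.00353849] [539.59283201 173.20106149  90.06118563] [466.87834684 101.46717422  86.44980798]
```

>>> step_arm:
  deltas:
    - [0.33, 0, -0.051, 0, 0]
    - [0.33, 0, 0, 0.08, 0]
    - [0.33, 0, 0, 0.08, 0]
    - [0.33, 0, 0, 0.06, 0]
    - [0.33, 0, 0, 0, 0]

```text
time: 2.35
tool_pos: [482.6, -0.6, 124.6]
tcp_rot: [3.14, -0.008, -3.095]
contact_force: [-0.1, -0.1, 0.3]
grip_width: 30.3
finger_force: 0.0
```

>>> step_arm:
  deltas:
    - [0.33, 0, 0, 0, 0]
    - [0.33, 0, 0, 0, 0]

```text
time: 2.55
tool_pos: [486.8, -2.0, 129.6]
tcp_rot: [-3.141, 0.003, -3.096]
contact_force: [0.7, -0.3, 0.3]
grip_width: 30.4
finger_force: 0.0
```

>>> step_arm:
  deltas:
    - [0.33, 0, -0.002, 0.04, 0]
    - [0.33, 0, 0, 0.04, 0]
    - [0.33, 0, 0, 0.04, 0]
    - [0.33, 0, 0, 0, 0]
    - [0.33, 0, 0, 0, 0]

```text
time: 3.05
tool_pos: [486.7, -3.5, 69.1]
tcp_rot: [-3.141, 0.002, -3.097]
contact_force: [0.2, -0.8, 0.7]
grip_width: 30.2
finger_force: 0.0
```

>>> step_arm:
  deltas:
    - [0, 0, 0, 0, 0]
    - [0, 0, 0, 0, 0]
    - [0, 0, 0, 0, 0]
    - [0, 0, 0, 0, 0]

```text
time: 3.45
tool_pos: [486.4, -2.5, 68.5]
tcp_rot: [3.14, 0.002, -3.098]
contact_force: [0.8, 7.6, 2.6]
grip_width: 11.0
finger_force: 30.0
```

```bash
python3 - <<'E'
import numpy as np
p=np.radians(np.arange(0,91,6));p=np.append(p,1.6)
x=-176*np.cos(p+.011);z=176*np.sin(p+.011)
for a,b,c in zip(p[1:],np.diff(x),np.diff(z)):print(round(a,2),"y %.4f z %.4f"%(b/500,-c/500))
E
```

```text
0.1 y 0.0023 z -0.0368
0.21 y 0.0062 z -0.0363
0.31 y 0.0099 z -0.0355
0.42 y 0.0136 z -0.0342
0.52 y 0.0171 z -0.0326
0.63 y 0.0204 z -0.0307
0.73 y 0.0235 z -0.0284
0.84 y 0.0263 z -0.0258
0.94 y 0.0289 z -0.0229
1.05 y 0.0311 z -0.0197
1.15 y 0.0330 z -0.0164
1.26 y 0.0345 z -0.0128
1.36 y 0.0357 z -0.0091
1.47 y 0.0365 z -0.0054
1.57 y 0.0368 z -0.0015
1.6 y 0.0103 z 0.0003
```

>>> step_arm:
  deltas:
    - [0, 0, 0.002, -0.037, 0]
    - [0, 0, 0.006, -0.036, 0]
    - [0, 0, 0.01, -0.036, 0]
    - [0, 0, 0.014, -0.034, 0]
    - [0, 0, 0.017, -0.033, 0]
    - [0, 0, 0, 0, 0]

```text
time: 4.05
tool_pos: [485.6, 20.0, 158.5]
tcp_rot: [-3.138, 0.004, -3.096]
contact_force: [-0.8, -9.3, 2.5]
grip_width: 10.8
finger_force: 30.0
```

>>> step_arm:
  deltas:
    - [0, 0, 0.02, -0.031, 0]
    - [0, 0, 0.023, -0.028, 0]
    - [0, 0, 0.026, -0.026, 0]
    - [0, 0, 0.029, -0.023, 0]
    - [0, 0, 0.031, -0.02, 0]
    - [0, 0, 0.033, -0.016, 0]
    - [0, 0, 0.034, -0.013, 0]
    - [0, 0, 0, 0, 0]

```text
time: 4.85
tool_pos: [481.7, 119.4, 238.2]
tcp_rot: [-3.14, 0.007, -3.096]
contact_force: [-2.4, -6.0, 18.1]
grip_width: 11.1
finger_force: 30.0
```

>>> step_arm:
  deltas:
    - [0, 0, 0.035, -0.014, 0]
    - [0, 0, 0.036, -0.006, 0]
    - [0, 0, 0.02, -0.001, 0]
    - [0, 0, 0, 0, 0]

```text
time: 5.25
tool_pos: [479.7, 165.8, 246.5]
tcp_rot: [3.14, 0.005, -3.096]
contact_force: [2.7, 0.6, 8.3]
grip_width: 11.2
finger_force: 30.0
```

>>> step_arm:
  deltas:
    - [0.5, 0, 0, 0, 0]
    - [0.5, 0, 0, 0, 0]
    - [0.5, 0, 0, -0.04, 0]
    - [0.5, 0, 0, -0.08, 0]
    - [0.5, 0, 0, 0, 0]
    - [0.5, 0, 0, 0, 0]
    - [0.5, 0, 0, 0, 0]

```text
time: 5.95
tool_pos: [477.8, 164.0, 303.5]
tcp_rot: [-3.141, -0.002, -3.098]
contact_force: [0.1, 0.0, -0.3]
grip_width: 45.6
finger_force: 0.0
```

```bash
python3 - <<'E'
from h import *;from plant import bot
o=bot.get_obs();print(o['time'],o['tool_pos'],o['contact_force'])
p,d=bot.capture("scene");a=p[80:280,200:480,::-1];cv2.imwrite('pics/s2.png',cv2.resize(a,None,fx=2.5,fy=2.5))
E
```

```text
5.95 [477.77949775 163.95716818 303.53969671] [ 0.05171262  0.012393   -0.34813147]
```

View pics/s2.png

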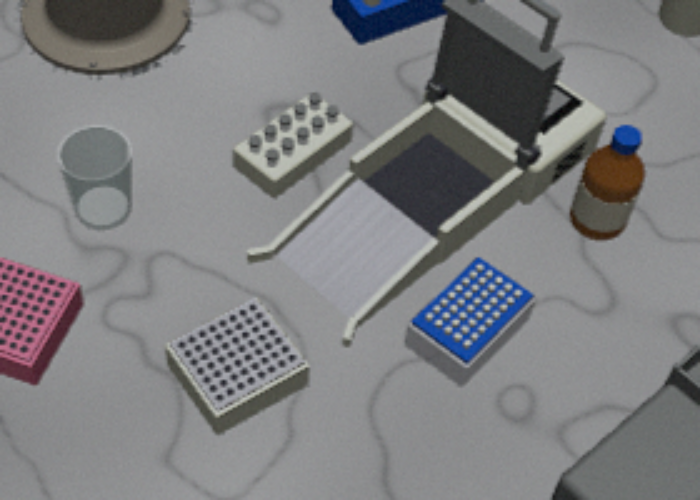

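The hood stands upright and clear. The block, bottle and tip box are undisturbed. Next I go to the block's far side to centre and square it.

>>> step_arm:
  deltas:
    - [0.55, -0.027, -0.085, 0, 0]
    - [0.55, -0.027, -0.085, 0, 0]
    - [0.55, -0.027, -0.085, 0, 0]
    - [0.55, -0.027, -0.085, 0, 0]
    - [0.55, -0.027, -0.085, 0, 0]
    - [0.55, -0.027, -0.085, 0, 0]
    - [0.55, -0.027, -0.085, 0, 0]
    - [0.55, -0.027, -0.085, 0, 0]

```text
time: 6.8
tool_pos: [601.3, -172.4, 303.3]
tcp_rot: [3.14, -0.002, -3.098]
contact_force: [0.6, 1.2, 0.0]
grip_width: 50.3
finger_force: 0.0
```

>>> step_arm:
  deltas:
    - [0.55, 0, -0.078, 0, 0]
    - [0.55, 0, 0, 0.08, 0]
    - [0.55, 0, 0, 0.08, 0]
    - [0.55, 0, 0, 0.08, 0]
    - [0.55, 0, 0, 0.08, 0]
    - [0.55, 0, 0, 0.08, 0]
    - [0.55, 0, 0, 0, 0]
    - [0.55, 0, 0, 0, 0]

```text
time: 7.6
tool_pos: [602.8, -209.5, 104.3]
tcp_rot: [3.141, -0.002, -3.097]
contact_force: [0.5, 0.2, 0.2]
grip_width: 50.6
finger_force: 0.0
```

>>> step_arm:
  deltas:
    - [0.55, 0, 0, 0.08, 0]
    - [0.55, 0, 0, 0.06, 0]
    - [0.55, 0, 0, 0.02, 0]
    - [0.55, 0, 0, 0, 0]
    - [0.55, 0.016, 0, 0, 0]
    - [0.55, 0.016, 0, 0, 0]

```text
time: 8.2
tool_pos: [588.0, -210.8, 27.0]
tcp_rot: [-3.14, 0.004, -3.097]
contact_force: [1.5, 1.9, 0.5]
grip_width: 50.6
finger_force: 1.0
```

>>> step_arm:
  deltas:
    - [0.55, 0.016, 0, 0, 0]
    - [0.55, 0.016, 0, 0, 0]
    - [0.55, 0.016, 0, 0, 0]
    - [0.55, 0.012, 0, 0, 0]
    - [0.55, 0, 0, 0, 0]

```text
time: 8.7
tool_pos: [556.1, -211.7, 24.8]
tcp_rot: [3.141, -0.001, -3.098]
contact_force: [-0.4, 0.3, -0.2]
grip_width: 50.4
finger_force: 0.0
```

>>> step_arm:
  deltas:
    - [0.55, -0.05, 0, 0, 0]
    - [0.55, 0, 0, -0.09, 0]
    - [0.55, 0, 0, -0.09, 0]
    - [0.55, 0, 0, 0, 0.091]
    - [0.55, 0, 0, 0, 0.091]
    - [0.55, 0, 0, 0, 0.091]
    - [0.55, 0, 0, 0, 0.091]
    - [0.55, 0, 0, 0, 0.091]

```text
time: 9.5
tool_pos: [581.3, -210.3, 114.0]
tcp_rot: [-3.141, -0.002, 2.465]
contact_force: [0.3, -0.5, 0.7]
grip_width: 50.5
finger_force: 0.0
```

>>> step_arm:
  deltas:
    - [0.55, 0, 0, 0, 0.091]
    - [0.55, 0, 0, 0, 0.091]
    - [0.55, 0, 0, 0, 0.091]
    - [0.55, 0, 0, 0, 0.091]
    - [0.55, 0, 0, 0, 0.091]
    - [0.55, 0, 0, 0, 0.09]
    - [0.55, -0.08, -0.055, 0, 0]
    - [0.55, -0.08, -0.055, 0, 0]

```text
time: 10.3
tool_pos: [530.0, -292.4, 113.9]
tcp_rot: [-3.14, -0.001, 1.618]
contact_force: [0.9, -0.6, -0.0]
grip_width: 50.5
finger_force: 0.0
```

>>> step_arm:
  deltas:
    - [0.55, 0, -0.06, 0, 0]
    - [0.55, 0, 0, 0, 0]

```text
time: 10.5
tool_pos: [496.7, -294.7, 113.7]
tcp_rot: [-3.137, -0.003, 1.612]
contact_force: [-0.8, 0.9, -0.5]
grip_width: 50.1
finger_force: 0.0
```

```bash
python3 - <<'E'
from h import *;from plant import bot
o=bot.get_obs();print(o['time'],o['tool_pos'],o['tcp_rot'])
for n in ("scene","top"):
    p,d=bot.capture(n);c=bot.camera_params(n);W=cloud(c,d);cv2.imwrite(f'pics/{n}3.png',p[:,:,::-1])
    m=(np.abs(W[...,2]-47)<11)&(np.hypot(W[...,0]-496,W[...,1]+214)<85)
    n_,l,s,ce=cv2.connectedComponentsWithStats(m.astype(np.uint8));k=1+np.argmax(s[1:,4]);q=W[l==k]
    print(n,s[k],cv2.minAreaRect(q[:,:2].astype(np.float32)),q.mean(0))
E
```

```text
10.5 [ 496.69202877 -294.74060736  113.66719785] [-3.13690805e+00 -2.88909148e-03  1.61159415e+00]
scene [275 194  40  49 591] ((497.2110595703125, -223.66683959960938), (102.48428344726562, 111.474853515625), 2.0738062858581543) [ 521.2440193  -212.82530339   43.45779652]
top [326 181  17  22 195] ((507.27655029296875, -191.6558380126953), (52.4925537109375, 70.34774017333984), 88.62010955810547) [ 516.69338045 -185.66545435   43.13119794]
```

>>> step_arm:
  deltas:
    - [0.55, -0.03, 0.006, 0, 0]
    - [0.55, 0, 0, 0.08, 0]
    - [0.55, 0, 0, 0.08, 0]
    - [0.55, 0, 0, 0.022, 0]
    - [0.55, 0, 0, 0, 0]
    - [0.55, 0, 0, 0, 0]

```text
time: 11.2
tool_pos: [505.7, -309.3, 25.0]
tcp_rot: [3.14, 0.001, 1.616]
contact_force: [0.7, -0.7, -0.1]
grip_width: 50.3
finger_force: 0.0
```

>>> step_arm:
  deltas:
    - [0.55, 0.02, -0.01, 0, 0]
    - [0.55, 0.02, 0, 0, 0]
    - [0.55, 0.02, 0, 0, 0]
    - [0.55, 0.02, 0, 0, 0]
    - [0.55, 0.02, 0, 0, 0]
    - [0.55, 0.02, 0, 0, 0]
    - [0.55, 0.02, 0, 0, 0]
    - [0.55, 0, 0, 0, 0]

```text
time: 12.0
tool_pos: [495.6, -237.1, 23.3]
tcp_rot: [-3.14, -0.002, 1.616]
contact_force: [-0.4, -0.3, 0.3]
grip_width: 50.5
finger_force: 0.0
```

>>> step_arm:
  deltas:
    - [0.55, 0.02, 0, 0, 0]
    - [0.55, 0.02, 0, 0, 0]
    - [0.55, 0.02, 0, 0, 0]
    - [0.55, 0.02, 0, 0, 0]
    - [0.55, 0.02, 0, 0, 0]
    - [0.55, 0, 0, 0, 0]

```text
time: 12.6
tool_pos: [493.7, -187.5, 23.6]
tcp_rot: [-3.14, -0.001, 1.616]
contact_force: [-1.4, -0.6, 0.4]
grip_width: 50.7
finger_force: 0.0
```

```bash
python3 - <<'E'
from h import *;from plant import bot
o=bot.get_obs();print(o['time'],o['tool_pos'],o['contact_force'])
p,d=bot.capture("scene");np.savez('pics/s4.npz',p=p,d=d);a=p[80:280,200:480,::-1];cv2.imwrite('pics/s4.png',cv2.resize(a,None,fx=2.5,fy=2.5))
E
```

```text
12.6 [ 493.66250044 -187.46663882   23.56455508] [-1.37635763 -0.59005443  0.35455227]
```

View pics/s4.png

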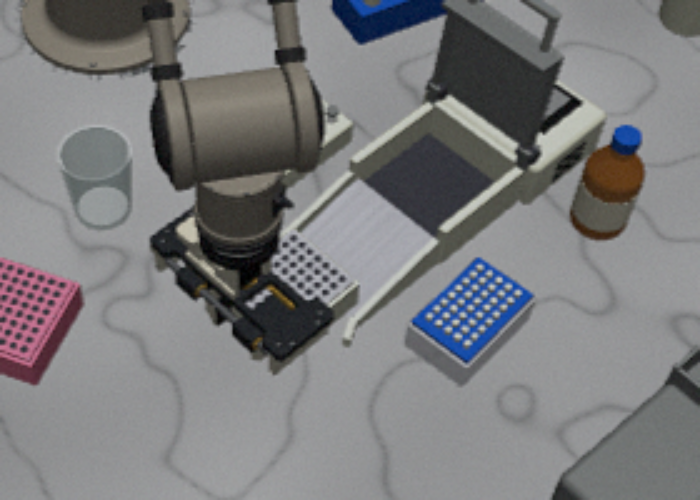

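>>> step_arm:
  deltas:
    - [0.55, 0.02, 0, 0, 0]
    - [0.55, 0.02, 0, 0, 0]
    - [0.55, 0.02, 0, 0, 0]
    - [0.55, 0.02, 0, 0, 0]
    - [0.55, 0.02, 0, 0, 0]
    - [0.55, 0, 0, 0, 0]

```text
time: 13.25
tool_pos: [491.4, -137.5, 23.6]
tcp_rot: [-3.14, -0.001, 1.616]
contact_force: [-0.2, 0.2, 0.1]
grip_width: 50.4
finger_force: 0.0
```

>>> step_arm:
  deltas:
    - [0.55, 0.02, 0, 0, 0]
    - [0.55, 0.02, 0, 0, 0]
    - [0.55, 0.02, 0, 0, 0]
    - [0.55, 0.02, 0, -0.004, 0]
    - [0.55, 0.02, 0, -0.005, 0]
    - [0.55, 0, 0, 0, 0]

```text
time: 13.85
tool_pos: [489.5, -87.8, 28.6]
tcp_rot: [-3.142, -0.001, 1.616]
contact_force: [-0.5, 0.2, 0.4]
grip_width: 50.6
finger_force: 0.0
```

>>> step_arm:
  deltas:
    - [0.55, 0.02, 0, -0.005, 0]
    - [0.55, 0.02, 0, -0.005, 0]
    - [0.55, 0.02, 0, -0.005, 0]
    - [0.55, 0.02, 0, -0.005, 0]

```text
time: 14.25
tool_pos: [488.0, -48.8, 38.5]
tcp_rot: [3.141, 0.0, 1.615]
contact_force: [-0.0, -4.0, 0.6]
grip_width: 50.2
finger_force: 2.1
```

```bash
python3 - <<'E'
from h import *;from plant import bot
o=bot.get_obs();print(o['time'],o['tool_pos'],o['contact_force'])
p,d=bot.capture("scene");a=p[60:260,220:500,::-1];cv2.imwrite('pics/s5.png',cv2.resize(a,None,fx=2.5,fy=2.5))
E
```

```text
14.25 [487.96943771 -48.77297887  38.54575791] [-0.02556802 -3.99585841  0.60995001]
```

View pics/s5.png

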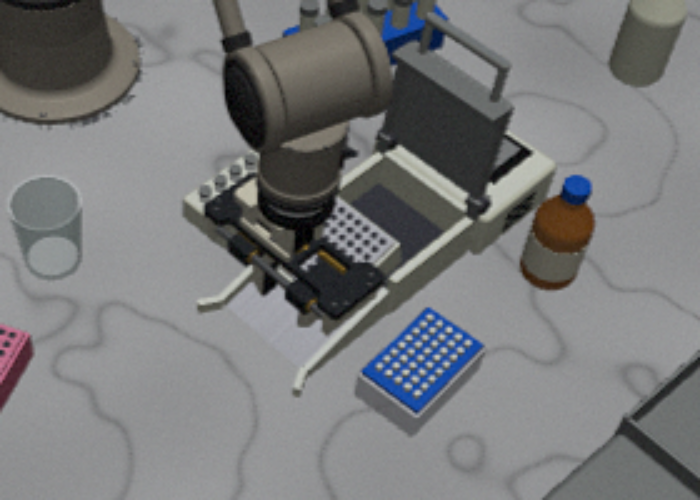

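>>> step_arm:
  deltas:
    - [0.55, 0.016, 0, -0.004, 0]
    - [0.55, 0.016, 0, -0.004, 0]
    - [0.55, 0.016, 0, -0.004, 0]
    - [0.55, 0.016, 0, -0.004, 0]
    - [0.55, 0.016, 0, -0.004, 0]
    - [0.55, 0.016, 0, 0, 0]

```text
time: 14.9
tool_pos: [485.6, -0.7, 48.3]
tcp_rot: [-3.141, -0.0, 1.615]
contact_force: [0.1, -1.7, -1.1]
grip_width: 50.6
finger_force: 0.7
```

>>> step_arm:
  deltas:
    - [0.55, 0.012, 0, 0, 0]
    - [0.55, 0.012, 0, 0, 0]
    - [0.55, 0.012, 0, 0, 0]
    - [0.55, 0.012, 0, 0, 0]
    - [0.55, 0, 0, 0, 0]

```text
time: 15.4
tool_pos: [484.5, 23.3, 48.1]
tcp_rot: [-3.141, -0.001, 1.615]
contact_force: [0.6, -0.5, -0.0]
grip_width: 50.5
finger_force: 0.0
```

>>> step_arm:
  deltas:
    - [0.55, 0.008, 0, 0, 0]
    - [0.55, 0.008, 0, 0, 0]
    - [0.55, 0.006, 0, 0, 0]
    - [0.55, 0, 0, 0, 0]

```text
time: 15.8
tool_pos: [484.2, 33.9, 48.2]
tcp_rot: [3.142, -0.0, 1.615]
contact_force: [0.2, -0.4, -0.5]
grip_width: 50.3
finger_force: 0.0
```

```bash
cat > m.py <<'E'
from h import *;from plant import bot
O=np.array([485,43.7,0]);a=np.radians(92.45);S=np.array([[np.cos(a),np.sin(a),0],[-np.sin(a),np.cos(a),0],[0,0,1]])
o=bot.get_obs();print(o['time'],S@(o['tool_pos']-O),o['contact_force'])
p,d=bot.capture("scene");c=bot.camera_params("scene");Q=(cloud(c,d)-O)@S.T
for x in range(30,125,10):
    m=(abs(Q[...,0]-x)<5)&(abs(Q[...,1]+15)<22)&(Q[...,2]<100);print(x,m.sum(),np.median(Q[m][:,2]).round(1) if m.any() else '',end=' | ')
cv2.imwrite('pics/m_%d.png'%(o['time']*100),cv2.resize(p[60:260,220:500,::-1],None,fx=2.5,fy=2.5))
E
python3 m.py
```

```text
15.8 [-9.73184704  1.22894403 48.24962782] [ 0.15202343 -0.35032779 -0.51517103]
30 0  | 40 0  | 50 1 61.9 | 60 0  | 70 0  | 80 18 62.9 | 90 40 63.0 | 100 38 63.6 | 110 16 62.1 | 120 81 62.4 |
```

>>> step_arm:
  deltas:
    - [0.55, -0.03, 0, 0, 0]
    - [0.55, -0.03, 0, -0.06, 0]
    - [0.55, -0.05, 0, -0.08, 0]
    - [0.55, -0.09, 0, -0.02, 0]
    - [0.55, -0.09, 0, 0, 0]
    - [0.55, -0.09, 0, 0, 0]
    - [0.55, 0, 0, 0, 0]
    - [0.55, 0, 0, 0, 0]

```text
time: 16.65
tool_pos: [492.3, -157.0, 128.0]
tcp_rot: [-3.141, -0.001, 1.612]
contact_force: [0.6, 0.3, 0.6]
grip_width: 50.4
finger_force: 0.0
```

```bash
cat >> m.py <<'E'
m=(abs(Q[...,2]-63)<6)&(Q[...,0]>-10)&(Q[...,0]<116)&(abs(Q[...,1])<57);q=Q[m]
print('\n',q.min(0),q.max(0),np.median(q,0),cv2.minAreaRect(q[:,:2].astype(np.float32)))
A=np.c_[q[:,:2],np.ones(len(q))];print('slopes',np.linalg.lstsq(A,q[:,2],rcond=None)[0])
E
python3 m.py; ls pics/m_*
```

```text
16.65 [-200.82198362    1.30195289  127.98567598] [0.58860359 0.34119397 0.62680211]
30 48 63.1 | 40 46 63.3 | 50 46 62.6 | 60 47 63.1 | 70 43 63.3 | 80 45 61.8 | 90 43 62.7 | 100 43 63.0 | 110 18 60.8 | 120 80 62.1 | 
 [ -1.31447284 -56.13398474  57.00936582] [115.9534618   56.32747893  68.96453774] [53.56018113 -3.54302505 62.5453563 ] ((57.34192657470703, -0.0390167236328125), (117.22329711914062, 112.46017456054688), 0.13464540243148804)
slopes [5.41722377e-03 8.88808343e-03 6.22550574e+01]
pics/m_1580.png
pics/m_1664.png
```

View pics/m_1664.png

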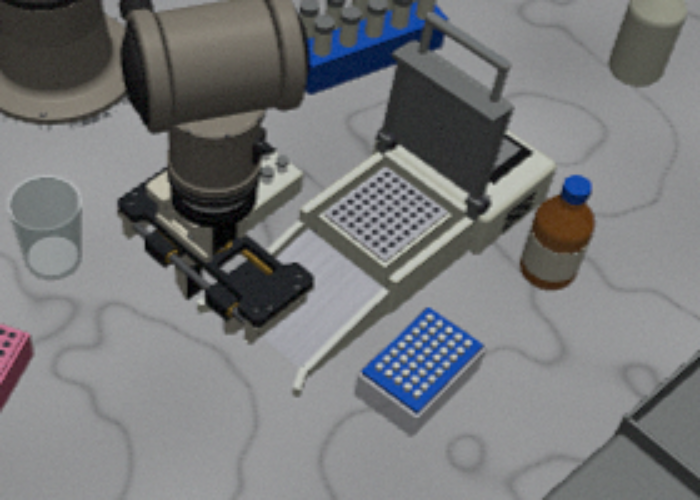

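The block lies flat in the bay at image (388,213), its top level at 63 mm. The hood is upright, the bottle and tip box stand where they were, and the robot is clear, so I'm handing in.

```bash
python3 -c "
from plant import bot
print(bot.close_job())"
```

```text
the job is handed in; nothing more can be done
None
```

I lifted the hood until its springs held it and pushed the block up the ramp; on the last look it lay flat in the bay with the hood up and the bottle and tip box in place, and I handed the job in at about 17 s (no verdict returned).

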